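Dress the counter display: cinnamon stick in the sample tube, biscuit mould on the rest

ROBOT

A 7-joint arm with a two-finger parallel gripper is mounted at the origin on the work surface. World frame = base frame: x ahead of the robot, y to its left, z up, the work surface at z = 0. Lengths are in m, angles in rad, forces in N, time in s.
With the tool pointing down it reaches from about 0.35 to 0.9 m from the base axis. Payload 8.1 kg.
Tool frame: the origin (TCP) lies at the very end of the fingers, on their centre line; the grasp point (between the pads) lies 19 mm behind it; z points along the fingers, y is the line along which they close (so a half turn about z gives the same grasp; the last joint's range is limited). The gripper opens to 92 mm and grips with 3 to 60 N. Pads are 19 mm wide; open, the fingers measure 130 mm over their backs; the gripper's body (75 mm by 190 mm) begins 47 mm behind the grasp point.
Start: joints at [-1.316, 0.434, 0.025, 1.573, -0.012, 1.134, -0.075], TCP at [0.219, 0.585, 0.227] pointing down, gripper open.
Joint ranges: [-2.62, 2.62], [-0.44, 2.09], [-1.27, 1.32], [0.08, 2.57], [-1.32, 4.46], [0.12, 2], [-2.74, 2.74]. Speed limits (rad/s): [2.22, 2.22, 3.01, 3.01, 3.14, 3.14, 3.14].

INTERFACE

Orientations are given as a rotation vector (axis times angle).
In Python, from workcell import robot gives the robot as it stands.
- The arm moves only by the tool jog_arm, never from a script. Its argument "motion" is a list of rows, each an object with "delta_pos": the shift along the world's x, y, z normalised to -1 to 1, where 1 is 30 mm, a list of three; "rotation": the turn, a rotation vector about the world's x, y, z normalised to -1 to 1, where 1 is 180 degrees, a list of three; "fingers": the opening, from -1 (shut) to 1 (fully open). A call has 1 to 12 rows; each row shifts and turns the commanded pose from where the row before left it; what a row does not reach is not made up. A row lasts 1/10 s, in which the tool goes at most 50 mm and 8.59 degrees, less where a joint would pass 70% of its speed; a pose out of reach is approached as far as the arm can. A call with a number of a shift or a turn outside -1 to 1 is refused whole. A call with a gripper value outside its range is refused whole. The fingers move at their own pace and stop on an object; the grip force is fixed at half the most. Time passes only in rows, so rows that do not move let the fingers close. It gives the time, the measured TCP pose, the force, the opening and the grip force at its end, in the units of the state.
- robot.sense(): the state, without advancing time (a new reading comes with each control period).
- robot.get_image(name): name is "scene" or "top" or "wrist"; returns a dict with "color" (420x560x3 uint8, red, green, blue), "fx", "fy", "cx", "cy" (pixels), "dist" ([k1, k2, p1, p2, k3] as OpenCV has them; the pictures are not rectified), "rvec" (rotation vector, rad) and "tvec" (3), from world to camera coordinates, as OpenCV has them. Camera axes: x right, y down, z forward; pixel columns grow to the right and rows downward; lengths in m; the calibration is good to about 2 mm. A picture is of the moment at which its call begins. There is no depth.
- robot.job_done(): hands the job in; it is judged then, once.
The state is a dict: "time": time; "q": joint angles; "dq": joint speeds; "joint_torque": joint torques, N m; "ee_pos": TCP position; "eef_rot": TCP orientation; "contact_force": force on the tool from outside, world axes, zero at the start; "moment": the same for the moment, N m; "finger_gap": opening from 0.0 (shut) to 1.0 (fully open); "finger_force": force on a finger pad.
Only numpy, scipy, OpenCV 4.12 (cv2) and the standard library are available. Lean on these libraries where they do the work, as an engineer would, in place of code of your own. Each camera call takes 0.05 s, during which the arm holds its last target. There are 200 camera calls.

TASK

Finish the counter display stand: put the cinnamon stick upright into the stand's narrow glass sample tube, all the way down until it stands on the tube's bottom, and lean the tall wooden biscuit mould, standing on its short edge, back against the middle of the sloped rest in the stand's tray. Keep both the same way up as they stand now, set them in place without letting them drop, and leave the honey dipper, the short mould and the other goods where they are.

Things in the scene. Friction and masses are not known exactly. Their poses are not given: they have to be found in the camera images.
- stand: Fixed pale wooden display stand; base plate 130 (x) x 270 (y) x 14 mm; origin at the centre of its underside, z up, +x its customer side. On its +y half a tray with a sloped back rest, on its -y half an upright glass sample tube in a low round wooden collar.
- rest_foot (a point): On the stand: middle of the line where the front face of the back rest meets the tray floor (14 mm above the counter), axes as the stand's. From here the rest, a plate 90 mm wide (y) and 12 mm thick, rises 80 mm along its slope, tilted 18 degrees (0.314 rad) from vertical so its top is towards -x. A lip 14 mm high and 10 mm thick closes the tray 40 mm in front (+x) of this line.
- tube_floor (a point): On the stand: centre of the inside bottom of the glass tube (19 mm above the counter). The tube is vertical, bore 14 mm, 60 mm deep, outside 19 mm.
- tube_mouth (a point): On the stand: centre of the tube's mouth, 79 mm above the counter; the uppermost 7 mm flare to a lip 20 mm wide inside, 25 mm outside.
- rack: Fixed beech rack, 150 (x) x 120 (y) x 40 mm, origin at the centre of its underside. Two slots along y, 21 mm wide and 30 mm deep, at x = -38 and +38 mm; the tall mould stands in one and the short mould in the other, either way round.
- mould: The tall wooden biscuit mould with a carved windmill: a board 16 mm thick (its x), 80 mm wide (its y), 160 mm tall (its z), about 140 g, standing on its short edge in a slot of the rack, its underside 10 mm above the counter. Origin at the centre of its underside (the short edge it stands on). Its upper part is free to grip across the thickness from above.
- mould_top (a point): Centre of the upper short edge of the tall mould, 160 mm from its origin along its z.
- holder: Fixed beech holder block, 150 (x) x 56 (y) x 45 mm, origin at the centre of its underside. Two round holes, 13 mm wide and 35 mm deep, at x = -45 and +45 mm; the cinnamon stick stands in one and the honey dipper in the other, either way round.
- stick: The cinnamon stick: a straight dark brown rod 10 mm in diameter and 130 mm long, about 14 g, standing upright in the holder with its lower end 10 mm above the counter. Origin at the centre of its lower end, z along it upward.
- dipper: Honey dipper (leave alone): pale wooden rod 10 mm thick with a ribbed head 30 mm wide on top, 138 mm long in all, upright in the holder's other hole. Origin at its lower end.
- short_mould: Short mould (leave alone): board 16 x 100 x 85 mm tall in the rack's other slot. Origin at the centre of its underside.
- jar_near: Small mustard jar (leave alone), 48 mm across, 65 mm high. Origin under its centre.
- jar_far: Cream-coloured jar with a red lid (leave alone), 56 mm across, 75 mm high. Origin under its centre.
- tin: Cocoa tin (leave alone), 74 mm across, 100 mm high. Origin under its centre.
Things that resemble listed ones, but are neither listed nor needed, are in the scene too. Leave any orange or purple look-alike of the mould alone.

How it is judged:
At the end, for the whole second after the job is handed in: Stick in the tube: lower end within 6 mm of its bottom, 7 mm of its centre, tilt under 0.13 rad. Tall mould on its short edge on the tray floor between rest and lip, within 30 mm of the rest's middle, leaning back 0.2 to 0.75 rad. Both at rest (horizontal distance between stick and tube_floor below 0.007 m and z of stick in the frame of tube_floor below 0.006 m and angle between stick's own z axis and vertical below 0.13 rad and angle between mould's own z axis and vertical between 0.2 and 0.75 rad and x of mould_top in the frame of rest_foot below -0.015 m and z of mould_top in the frame of rest_foot above 0.11 m and x of mould in the frame of rest_foot between 0 and 0.04 m and y of mould in the frame of rest_foot between -0.03 and 0.03 m and z of mould in the frame of rest_foot below 0.012 m and contact force between mould and stand above 0.2 N and linear speed of each of stick, mould below 0.03 m/s); the robot touches nothing.
It fails at once if the cinnamon stick is let fall (moving faster than 0.85 m/s out of the gripper) (linear speed of stick above 0.85 m/s and not (contact force between the fingers and stick above 0.05 N) and not (contact force between the arm and stick above 0.05 N)).
It fails at once if the tall mould is let fall (moving faster than 0.85 m/s out of the gripper) (linear speed of mould above 0.85 m/s and not (contact force between the fingers and mould above 0.05 N) and not (contact force between the arm and mould above 0.05 N)).
It fails at once if a bystander (dipper, short mould, jars, tin) is moved more than 40 mm or knocked over (distance of any of short_mould, dipper, jar_near, jar_far, tin from where it was at the start of the episode above 0.04 m or angle between any of short_mould, dipper, jar_near, jar_far, tin's own z axis and vertical above 0.5 rad).
It also fails if it takes over 61 s, if anything falls off the work surface, if the arm or the gripper's body presses on something with over 40 N, if the wrist force passes 120 N, or if a joint passes its speed limit or range.

## Working session

There is one attempt and no reset: what is moved stays moved. The work goes in short steps, Python scripts to look and compute and a tool call to move; the robot and the scene stay as the last step left them, time stands still between calls to the robot, and variables do not carry over. Pictures are saved under pics/ and viewed, at most 13 in all, crops included, and the job is handed in when it is done.

Besides the shell and the picture viewer there is one more tool, called as name([rows], argument=value, ...), one row to a line, values as JSON. jog_arm: Moves the arm, as the interface text tells. Its arguments: {"type":"object","properties":{"motion":{"type":"array"}},"required":["motion"]}

```bash
ls; mkdir -p pics
python3 - <<'E'
from workcell import robot
import cv2,pickle
for n in("scene","top"):
    im=robot.get_image(n);pickle.dump(im,open(f"pics/{n}0.pkl","wb"))
    cv2.imwrite(f"pics/{n}0.png",cv2.resize(im["color"][:,:,::-1],(800,600),interpolation=cv2.INTER_CUBIC))
    print({k:v for k,v in im.items() if k!="color"})
print(robot.sense())
E
```

```text
pics
{'fx': 469.6597564415099, 'fy': 469.6597564415099, 'cx': 277.11132162350873, 'cy': 213.74353191071694, 'dist': array([-0.13286201,  0.        ,  0.        ,  0.        ,  0.        ]), 'rvec': array([ 1.30819262,  2.12447077, -1.01155263]), 'tvec': array([ 0.31729759, -0.19073116,  1.52183899])}
{'fx': 411.81043922525254, 'fy': 411.81043922525254, 'cx': 273.82459513715844, 'cy': 208.82851156346132, 'dist': array([-0.05652165,  0.        ,  0.        ,  0.        ,  0.        ]), 'rvec': array([ 2.1989927 , -2.15691412,  0.07921247]), 'tvec': array([-0.0639286,  0.5398542,  1.1467198])}
{'time': 0.1, 'q': array([-1.31558187,  0.43515051,  0.02496572,  1.57400015, -0.0116091 ,
        1.13400745, -0.07509418]), 'dq': array([ 1.54395599e-04, -1.69381839e-03, -9.21939728e-04, -1.13206616e-04,
        6.64022672e-05,  5.20137149e-04, -1.67186825e-03]), 'joint_torque': array([ 2.72598045e-03, -6.69133615e+01,  9.87366848e-01, -3.15150297e+01,
       -6.06605178e-02,  3.74155061e-02,  2.80174748e-05]), 'ee_pos': array([0.21877392, 0.58496833, 0.2260274 ]), 'eef_rot': array([-5.59128844e-01, -3.09129733e+00,  2.22082808e-03]), 'contact_force': array([0.12393024, 0.75058402, 0.81427347]), 'moment': array([-0.04202776, -0.00974611, -0.01790153]), 'finger_force': 0.0, 'finger_gap': 1.0006560086182603}
```

View pics/scene0.png

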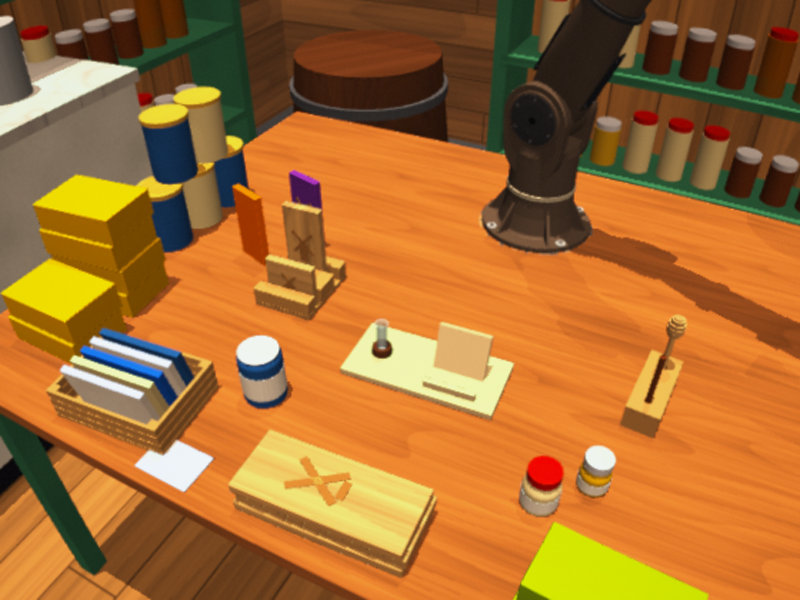

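View pics/top0.png

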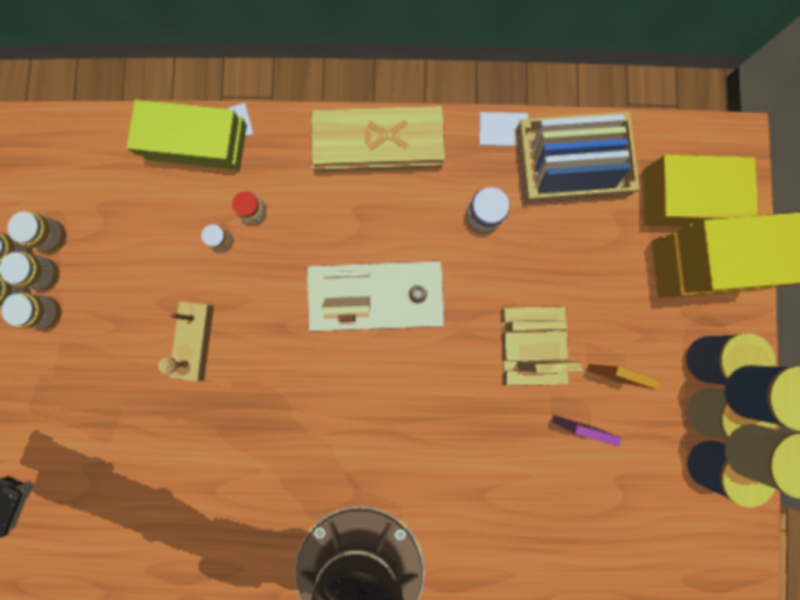

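The top view (up = +x, left = +y) shows the rack at (535,345), with the tall mould in its near slot, the stand at (375,296) and the holder at (190,342). The holder has the thin stick at (183,317) and the dipper at (170,365). There are three tall-mould candidates in the scene view: orange (250,222), purple (305,190), and the wooden one with the windmill in the rack (303,235). The wooden one fits the description. I'll confirm it in enlarged crops.

```bash
cat > h.py <<'E'
import cv2,numpy as np,pickle
from scipy.spatial.transform import Rotation as R
def cam(im):
    K=np.array([[im["fx"],0,im["cx"]],[0,im["fy"],im["cy"]],[0,0,1]]);return K,im["dist"],cv2.Rodrigues(im["rvec"])[0],im["tvec"]
def ray(im,uv):
    K,d,Rm,t=cam(im);p=cv2.undistortPoints(np.array([[uv]],float),K,d)[0,0]
    return -Rm.T@t,Rm.T@np.array([p[0],p[1],1])
def atz(im,uv,z):
    c,r=ray(im,uv);return c+r*(z-c[2])/r[2]
def proj(im,P):
    K,d,Rm,t=cam(im);return cv2.projectPoints(np.array(P,float).reshape(-1,3),im["rvec"],t,K,d)[0][:,0]
def crop(im,x,y,w,h,s):
    c=cv2.resize(im["color"][y:y+h,x:x+w,::-1],None,fx=s,fy=s,interpolation=cv2.INTER_CUBIC)
    for k in range(0,w,10):cv2.line(c,(int(k*s),0),(int(k*s),6 if k%50 else 14),(255,255,0),1)
    for k in range(0,h,10):cv2.line(c,(0,int(k*s)),(6 if k%50 else 14,int(k*s)),(255,255,0),1)
    return c
E
python3 - <<'E'
from h import *
T=pickle.load(open("pics/top0.pkl","rb"));S=pickle.load(open("pics/scene0.pkl","rb"))
a=np.vstack([np.hstack([crop(T,100,200,80,75,4),crop(T,210,170,110,75,4)]),np.hstack([crop(T,340,205,80,75,4),crop(S,170,110,110,75,4)])])
b=np.hstack([crop(S,420,210,80,105,5),crop(S,235,215,80,105,5)])
print(a.shape,b.shape);cv2.imwrite("pics/a.png",a);cv2.imwrite("pics/b.png",b)
E
```

```text
(600, 760, 3) (525, 800, 3)
```

View pics/a.png

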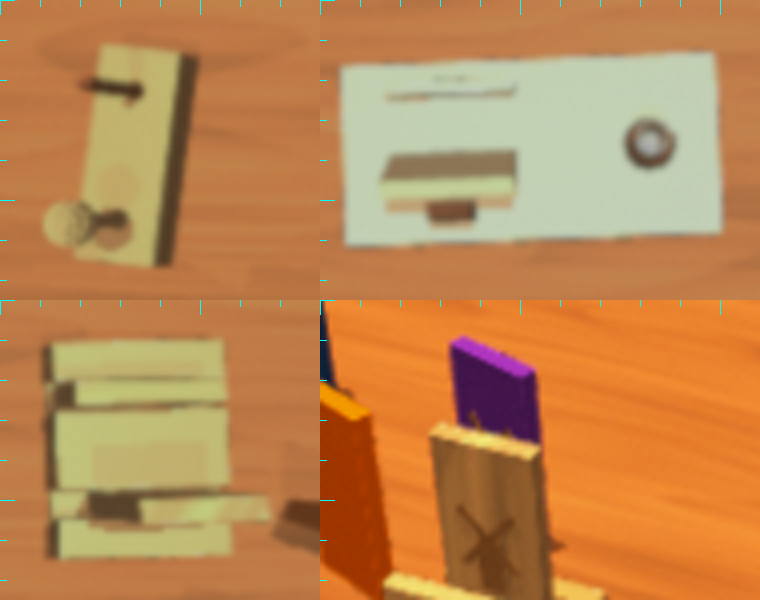

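View pics/b.png

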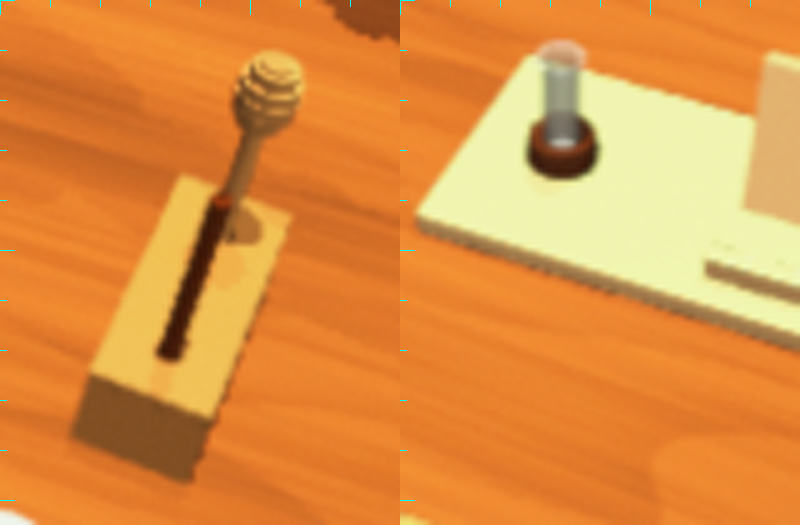

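The crops confirm it: the wooden board with the carved windmill, in the rack's near slot, is the mould. Orange and purple are the look-alikes. The stick is the dark rod in the holder's +x hole, with its top at crop b (222,203). The tube is on the stand's right (−y) half.

```bash
cat > m.py <<'E'
from h import *
T=pickle.load(open("pics/top0.pkl","rb"));S=pickle.load(open("pics/scene0.pkl","rb"))
def px(p,o,s):return (np.array(p)+.5)/s-.5+np.array(o)
def fit(name,px4,o,z,lx,ly,s=4):
    # corners order TL(+x,+y),TR(+x,-y),BR(-x,-y),BL(-x,+y)
    W=np.array([atz(T,px(p,o,s),z)[:2] for p in px4]);M=np.array([[lx,ly],[lx,-ly],[-lx,-ly],[-lx,ly]])/2
    c=W.mean(0);A=(M.T@(W-c));th=np.arctan2(A[0,1]-A[1,0],A[0,0]+A[1,1])
    Rm=np.array([[np.cos(th),-np.sin(th)],[np.sin(th),np.cos(th)]])
    print(name,c.round(4),"yaw",round(th,4),"res mm",((W-c-M@Rm.T)*1e3).round(1).tolist());return c,th,Rm
# holder: long axis (x,150) runs along image vertical
hc,ht,hR=fit("holder",[(103,45),(181,53),(155,265),(76,258)],(100,200),.045,.15,.056)
sc,st,sR=fit("stand",[(21,66),(394,53),(402,232),(25,245)],(210,170),.014,.13,.27)
rc,rt,rR=fit("rack",[(52,46),(222,40),(231,254),(60,258)],(340,205),.04,.15,.12)
mc,mt,mR=fit("mouldtop",[(141,201),(268,194),(270,219),(143,223)],(340,205),.17,.016,.08)
print("slots",rc+rR@[-.038,0],rc+rR@[.038,0])
print("holes",hc+hR@[-.045,0],hc+hR@[.045,0])
print("stick base scene z.045",atz(S,px((170,357),(420,210),5),.045),"top z.14",atz(S,px((222,202),(420,210),5),.14),"topcam top",atz(T,px((84,84),(100,200),4),.14))
print("tube mouth top z.079",atz(T,px((650-320,140),(210,170),4),.079),"scene",atz(S,px((162,48),(235,215),5),.079),"collar top z~.03",atz(T,px((650-320,142),(210,170),4),.026))
print("collar scene",atz(S,px((163,130),(235,215),5),.03))
# rest: top edge front/back (z=.014+.08*cos18=.090), lip top z .028
for n,p,z in[("resttop L",(380-320,189),.092),("resttop R",(514-320,185),.092),("foot L",(388-320,153),.014),("foot R",(516-320,150),.014),("lip L",(386-320,94),.028),("lip R",(516-320,90),.028)]:
    w=atz(T,px(p,(210,170),4),z)[:2];print(n,w.round(4),"stand frame",(sR.T@(w-sc)).round(4))
for n,w in[("tube",atz(T,px((330,140),(210,170),4),.079)[:2])]:print(n,(sR.T@(w-sc)).round(4))
E
python3 m.py
```

```text
holder [0.4491 0.3406] yaw -0.081 res mm [[-0.7, -0.1], [-0.7, 0.0], [1.2, -0.0], [0.1, 0.1]]
stand [ 0.5468 -0.0201] yaw 0.0541 res mm [[-0.7, -1.0], [-0.9, 1.1], [0.7, 0.8], [0.9, -0.8]]
rack [ 0.4527 -0.3366] yaw 0.0441 res mm [[-1.7, -0.4], [-0.6, 0.1], [0.8, 0.6], [1.5, -0.3]]
mouldtop [ 0.416  -0.3452] yaw 0.0597 res mm [[-1.2, -0.4], [-0.4, 0.7], [0.3, 0.4], [1.3, -0.7]]
slots [ 0.41473907 -0.3382425 ] [ 0.49066524 -0.3348932 ]
holes [0.40420934 0.34425151] [0.49391403 0.33696667]
stick base scene z.045 [0.49585038 0.34020798 0.045     ] top z.14 [0.49494602 0.33953998 0.14      ] topcam top [0.49371188 0.3382091  0.14      ]
tube mouth top z.079 [ 0.54872637 -0.10302363  0.079     ] scene [ 0.54372439 -0.1072498   0.079     ] collar top z~.03 [ 0.55209125 -0.10502327  0.026     ]
collar scene [ 0.54842537 -0.1052079   0.03      ]
resttop L [0.5114 0.0766] stand frame [-0.0301  0.0985]
resttop R [ 0.5158 -0.0126] stand frame [-0.0306  0.0092]
foot L [0.5417 0.0815] stand frame [0.0004 0.1018]
foot R [ 0.5456 -0.0099] stand frame [-0.0006  0.0102]
lip L [0.5825 0.0824] stand frame [0.0412 0.1005]
lip R [ 0.587  -0.0096] stand frame [0.0407 0.0084]
tube [-0.0026 -0.0829]
```

Everything agrees to about 2 mm. The stick is at (0.4945, 0.339), the mould at (0.416, −0.345) with yaw 0.05, and the tube near (0.548, −0.104). The rest foot is at stand (0, 0.055). Next I'll move to hover over the stick.

jog_arm([
  {"delta_pos": [0.92, -0.82, 0], "rotation": [0, 0, 0.0088], "fingers": 1},
  {"delta_pos": [0.92, -0.82, 0], "rotation": [0, 0, 0.0088], "fingers": 1},
  {"delta_pos": [0.92, -0.82, 0], "rotation": [0, 0, 0.0088], "fingers": 1},
  {"delta_pos": [0.92, -0.82, 0], "rotation": [0, 0, 0.0088], "fingers": 1},
  {"delta_pos": [0.92, -0.82, 0], "rotation": [0, 0, 0.0088], "fingers": 1},
  {"delta_pos": [0.92, -0.82, 0], "rotation": [0, 0, 0.0088], "fingers": 1},
  {"delta_pos": [0.92, -0.82, 0], "rotation": [0, 0, 0.0088], "fingers": 1},
  {"delta_pos": [0.92, -0.82, 0], "rotation": [0, 0, 0.0088], "fingers": 1},
  {"delta_pos": [0.92, -0.82, 0], "rotation": [0, 0, 0.0088], "fingers": 1},
  {"delta_pos": [0.92, -0.82, 0], "rotation": [0, 0, 0.0088], "fingers": 1},
  {"delta_pos": [0, 0, 0], "rotation": [0, 0, 0], "fingers": 1},
  {"delta_pos": [0, 0, 0], "rotation": [0, 0, 0], "fingers": 1},
])

```text
time: 1.3
ee_pos: [0.4953, 0.3384, 0.2263]
eef_rot: [-0.132, -3.138, 0.001]
contact_force: [-0.0, 0.9, -0.9]
finger_gap: 0.997
finger_force: 0.0
```

```bash
cat >> h.py <<'E'
def state(s):
    m=R.from_rotvec(s["eef_rot"]).as_matrix()
    print("t",round(s["time"],2),"tcp",s["ee_pos"].round(4),"z",m[:,2].round(4),"y",m[:,1].round(4),"yang deg",round(np.degrees(np.arctan2(m[1,1],m[0,1])),2),"F",s["contact_force"].round(2),"gap",round(s["finger_gap"],3),"ff",round(s["finger_force"],2),"q",s["q"].round(2))
E
python3 - <<'E'
from workcell import robot
from h import *
s=robot.sense();state(s)
im=robot.get_image("wrist");pickle.dump(im,open("pics/w1.pkl","wb"))
cv2.imwrite("pics/w1.png",cv2.resize(im["color"][:,:,::-1],(800,600)))
print(proj(im,[[.4945,.339,.14],[.4945,.339,.045],s["ee_pos"]])*800/560)
E
```

```text
t 1.3 tcp [0.4953 0.3384 0.2263] z [-7.e-04 -5.e-04 -1.e+00] y [ 8.390e-02  9.965e-01 -6.000e-04] yang deg 85.19 F [-0.03  0.87 -0.94] gap 0.997 ff 0.0 q [-0.74  0.39  0.07  1.64 -0.03  1.11  0.83]
[[402.03835179 308.39418975]
 [402.09781026 271.37782388]
 [400.6705242  376.83903043]]
```

View pics/w1.png

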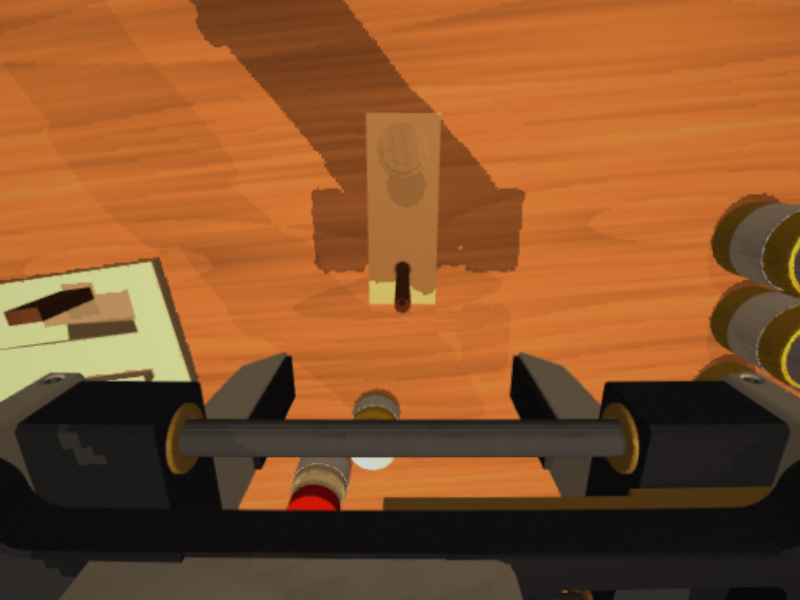

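The wrist view shows the stick top at (402,302) and its hole at (402,268), against predictions of (402,308) and (402,271). So the stick is about 2–3 mm nearer in x and centred in the closing direction. I'll descend and grip.

jog_arm([
  {"delta_pos": [-0.08, 0, -0.8], "rotation": [0, 0, 0], "fingers": 1},
  {"delta_pos": [0, 0, -0.8], "rotation": [0, 0, 0], "fingers": 0.6},
  {"delta_pos": [0, 0, -0.8], "rotation": [0, 0, 0], "fingers": 0.3},
  {"delta_pos": [0, 0, -0.8], "rotation": [0, 0, 0], "fingers": 0},
  {"delta_pos": [0, 0, -0.8], "rotation": [0, 0, 0], "fingers": 0},
  {"delta_pos": [0, 0, 0], "rotation": [0, 0, 0], "fingers": -0.4},
  {"delta_pos": [0, 0, 0], "rotation": [0, 0, 0], "fingers": -1},
  {"delta_pos": [0, 0, 0], "rotation": [0, 0, 0], "fingers": -1},
  {"delta_pos": [0, 0, 0], "rotation": [0, 0, 0], "fingers": -1},
  {"delta_pos": [0, 0, 0], "rotation": [0, 0, 0], "fingers": -1},
  {"delta_pos": [0, 0, 0], "rotation": [0, 0, 0], "fingers": -1},
  {"delta_pos": [0, 0, 0], "rotation": [0, 0, 0], "fingers": -1},
])

```text
time: 2.55
ee_pos: [0.4926, 0.3395, 0.1071]
eef_rot: [0.128, 3.139, 0.001]
contact_force: [0.1, -0.8, 3.3]
finger_gap: 0.098
finger_force: 30.0
```

jog_arm([
  {"delta_pos": [0, 0, 0.3], "rotation": [0, 0, 0], "fingers": -1},
  {"delta_pos": [0, 0, 0.5], "rotation": [0, 0, 0], "fingers": -1},
  {"delta_pos": [0, 0, 0.9], "rotation": [0, 0, 0], "fingers": -1},
  {"delta_pos": [0, 0, 0.9], "rotation": [0, 0, 0], "fingers": -1},
  {"delta_pos": [0, 0, 0.9], "rotation": [0, 0, 0], "fingers": -1},
  {"delta_pos": [0, 0, 0.8], "rotation": [0, 0, 0], "fingers": -1},
  {"delta_pos": [0.05, -0.4, 0], "rotation": [0, 0, 0], "fingers": -1},
  {"delta_pos": [0.1, -0.8, 0], "rotation": [0, 0, 0], "fingers": -1},
  {"delta_pos": [0.1, -0.9, 0], "rotation": [0, 0, 0], "fingers": -1},
  {"delta_pos": [0.12, -0.9, 0], "rotation": [0, 0, 0], "fingers": -1},
  {"delta_pos": [0.12, -0.9, 0], "rotation": [0, 0, 0], "fingers": -1},
  {"delta_pos": [0.12, -0.9, 0], "rotation": [0, 0, 0], "fingers": -1},
])

```text
time: 3.75
ee_pos: [0.5106, 0.1937, 0.2357]
eef_rot: [-0.128, -3.139, 0.0]
contact_force: [0.6, -0.1, 0.0]
finger_gap: 0.102
finger_force: 30.0
```

jog_arm([
  {"delta_pos": [0.12, -0.9, 0], "rotation": [0, 0, 0], "fingers": -1},
  {"delta_pos": [0.12, -0.9, 0], "rotation": [0, 0, 0], "fingers": -1},
  {"delta_pos": [0.12, -0.9, 0], "rotation": [0, 0, 0], "fingers": -1},
  {"delta_pos": [0.12, -0.9, 0], "rotation": [0, 0, 0], "fingers": -1},
  {"delta_pos": [0.12, -0.9, 0], "rotation": [0, 0, 0], "fingers": -1},
  {"delta_pos": [0.12, -0.9, 0], "rotation": [0, 0, 0], "fingers": -1},
  {"delta_pos": [0.12, -0.9, 0], "rotation": [0, 0, 0], "fingers": -1},
  {"delta_pos": [0.12, -0.9, 0], "rotation": [0, 0, 0], "fingers": -1},
  {"delta_pos": [0.12, -0.9, 0], "rotation": [0, 0, 0], "fingers": -1},
  {"delta_pos": [0.12, -0.9, 0], "rotation": [0, 0, 0], "fingers": -1},
  {"delta_pos": [0.05, -0.4, 0], "rotation": [0, 0, 0], "fingers": -1},
  {"delta_pos": [0, 0, 0], "rotation": [0, 0, 0], "fingers": -1},
])

```text
time: 4.95
ee_pos: [0.5479, -0.0885, 0.2356]
eef_rot: [-0.133, -3.138, 0.001]
contact_force: [0.7, 0.4, 0.7]
finger_gap: 0.1
finger_force: 30.0
```

Run:
```python
from workcell import robot
from h import *
s=robot.sense();state(s)
I={n:robot.get_image(n) for n in("scene","top","wrist")};pickle.dump(I,open("pics/I2.pkl","wb"))
p=s["ee_pos"]
W=I["wrist"]
a=np.vstack([np.hstack([crop(I["scene"],225,165,80,80,5),crop(I["top"],250,165,80,80,5)[:, :400]])[:400]])
w=cv2.resize(W["color"][:,:,::-1],(266,200));cv2.imwrite("pics/c2.png",a)
cv2.imwrite("pics/c2w.png",cv2.resize(W["color"][:,:,::-1],(800,600)))
tip=p-[0,0,.097]; mouth=[.548,-.1045,.079]
for n in I: print(n,proj(I[n],[p,tip,mouth,[.548,-.1045,.03]]).round(1).tolist())
```

```text
t 4.95 tcp [ 0.5479 -0.0885  0.2356] z [-4.e-04 -6.e-04 -1.e+00] y [ 8.470e-02  9.964e-01 -6.000e-04] yang deg 85.14 F [0.73 0.43 0.74] gap 0.1 ff 30.0 q [-0.12  0.31  0.24  1.75 -0.08  1.09  1.63]
scene [[272.4, 173.3], [272.8, 208.0], [267.2, 225.6], [267.5, 240.6]]
top [[288.5, 198.8], [287.3, 202.8], [292.7, 204.9], [292.0, 206.4]]
wrist [[275.2, 264.0], [277.3, 213.1], [263.6, 197.4], [265.8, 187.2]]
```

View pics/c2.png

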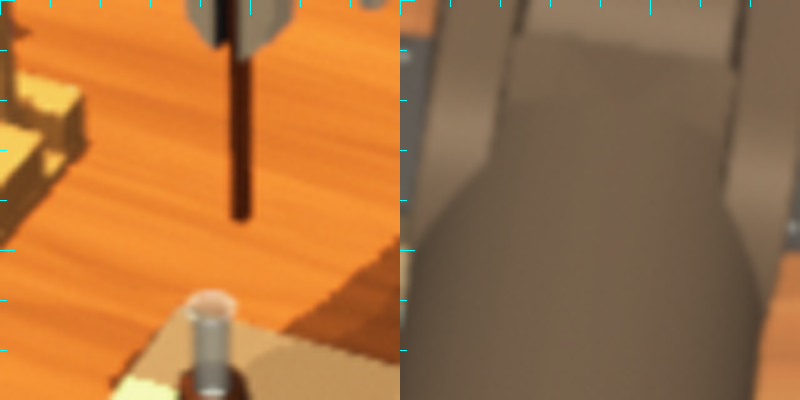

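View pics/c2w.png

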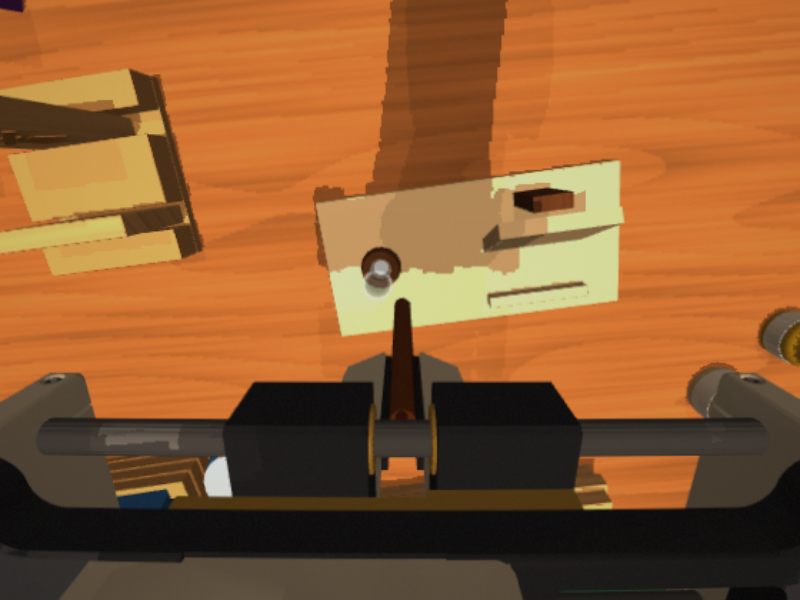

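Pictures: the stick hangs vertical, with its tip at scene crop (241,217) and the tube mouth at (211,306), both within 0.5 px of prediction. In the wrist view the mouth is at (378,283) and the stick tip at (402,303). The wrist TCP projection looks slightly shifted, which could be settling motion, so I'll re-sense.

Run:
```python
from workcell import robot
from h import *
s=robot.sense();state(s);p=s["ee_pos"]
I=pickle.load(open("pics/I2.pkl","rb"))
for n in I: print(n,proj(I[n],[p,p-[0,0,.097]]).round(1).tolist())
# triangulate-ish: mouth from scene + top0 + wrist by least squares of rays
T=pickle.load(open("pics/top0.pkl","rb"))
def tri(obs):
    A=np.zeros((3,3));b=np.zeros(3)
    for im,uv in obs:
        c,r=ray(im,uv);r/=np.linalg.norm(r);P=np.eye(3)-np.outer(r,r);A+=P;b+=P@c
    return np.linalg.solve(A,b)
q=lambda p:(np.array(p)+.5)/(800/560)-.5
sm=(np.array([211,306])+.5)/5-.5+[225,165];stp=(np.array([241,216])+.5)/5-.5+[225,165]
print("mouth sc+wr",tri([(I["scene"],sm),(I["wrist"],q((378,283)))]),"at z", atz(I["scene"],sm,.079),atz(I["wrist"],q((378,283)),.079))
print("tip sc+wr",tri([(I["scene"],stp),(I["wrist"],q((402,305)))]),"at z",atz(I["scene"],stp,p[2]-.097),atz(I["wrist"],q((402,305)),p[2]-.097))
```

```text
t 5.1 tcp [ 0.5482 -0.0848  0.2356] z [-4.e-04  1.e-03 -1.e+00] y [0.0796 0.9968 0.001 ] yang deg 85.43 F [-0.23 -0.1   0.73] gap 0.1 ff 30.0 q [-0.12  0.31  0.24  1.75 -0.08  1.09  1.63]
scene [[273.9, 173.8], [274.2, 208.5]]
top [[286.9, 198.7], [285.9, 202.6]]
wrist [[281.4, 263.9], [281.3, 213.0]]
mouth sc+wr [ 0.54902185 -0.10426749  0.07895275] at z [ 0.54918366 -0.10491345  0.079     ] [ 0.54875289 -0.10364416  0.079     ]
tip sc+wr [ 0.54860957 -0.086425    0.14014841] at z [ 0.54720201 -0.08901688  0.13858709] [ 0.54845345 -0.08492098  0.13858709]
```

jog_arm([
  {"delta_pos": [0.02, -0.3, 0], "rotation": [0, 0, 0], "fingers": -1},
  {"delta_pos": [0, -0.3, -0.5], "rotation": [0, 0, 0], "fingers": -1},
  {"delta_pos": [0, 0, -0.5], "rotation": [0, 0, 0], "fingers": -1},
  {"delta_pos": [0, 0, -0.5], "rotation": [0, 0, 0], "fingers": -1},
  {"delta_pos": [0, 0, 0], "rotation": [0, 0, 0], "fingers": -1},
  {"delta_pos": [0, 0, 0], "rotation": [0, 0, 0], "fingers": -1},
  {"delta_pos": [0, 0, 0], "rotation": [0, 0, 0], "fingers": -1},
  {"delta_pos": [0, 0, 0], "rotation": [0, 0, 0], "fingers": -1},
  {"delta_pos": [0, 0, 0], "rotation": [0, 0, 0], "fingers": -1},
  {"delta_pos": [0, 0, 0], "rotation": [0, 0, 0], "fingers": -1},
])

```text
time: 6.1
ee_pos: [0.5491, -0.1046, 0.1911]
eef_rot: [0.128, 3.138, 0.0]
contact_force: [0.6, -0.1, -0.3]
finger_gap: 0.099
finger_force: 30.0
```

Run:
```python
from workcell import robot
from h import *
s=robot.sense();state(s);p=s["ee_pos"]
I={n:robot.get_image(n) for n in("scene","wrist")};pickle.dump(I,open("pics/I3.pkl","wb"))
cv2.imwrite("pics/c3.png",np.hstack([crop(I["scene"],240,180,50,70,8),crop(I["wrist"],240,150,50,70,8)]))
for n in I: print(n,proj(I[n],[p-[0,0,.097],[.549,-.1043,.079],[.549,-.1043,.019]]).round(1).tolist())
state(robot.sense())
```

```text
t 6.1 tcp [ 0.5491 -0.1046  0.1911] z [ 5.e-04  1.e-04 -1.e+00] y [8.120e-02 9.967e-01 1.000e-04] yang deg 85.34 F [ 0.63 -0.14 -0.33] gap 0.099 ff 30.0 q [-0.09  0.36  0.24  1.8  -0.1   0.99  1.68]
scene [[266.8, 221.0], [267.1, 225.8], [267.5, 244.1]]
wrist [[280.8, 213.0], [281.1, 208.0], [281.2, 192.5]]
t 6.2 tcp [ 0.5489 -0.1046  0.1909] z [ 2.e-04  0.e+00 -1.e+00] y [8.130e-02 9.967e-01 1.000e-04] yang deg 85.33 F [-0.41  0.82 -0.88] gap 0.1 ff 30.0 q [-0.09  0.36  0.24  1.8  -0.1   0.99  1.68]
```

View pics/c3.png

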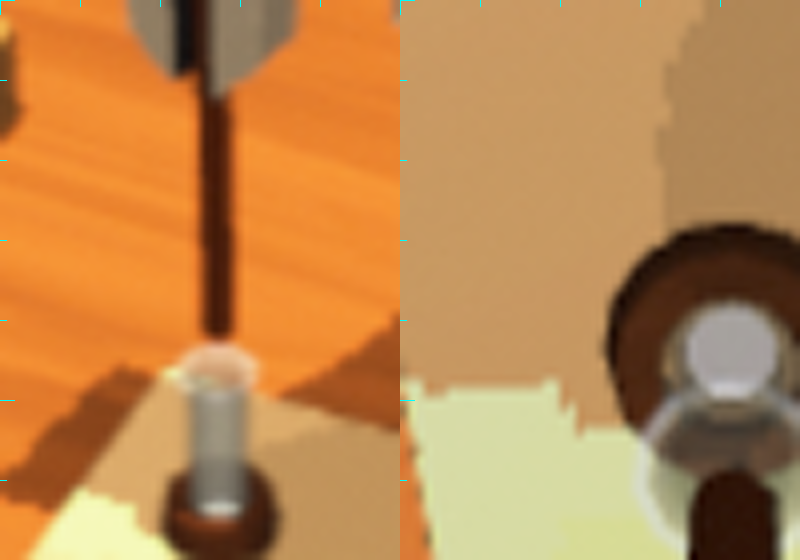

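Aligned: in the scene crop the stick is at column 218 and the mouth at 219, and in the wrist crop the stick is centred over the tube. Inserting now.

jog_arm([
  {"delta_pos": [0, 0, -0.3], "rotation": [0, 0, 0], "fingers": -1},
  {"delta_pos": [0, 0, -0.3], "rotation": [0, 0, 0], "fingers": -1},
  {"delta_pos": [0, 0, -0.3], "rotation": [0, 0, 0], "fingers": -1},
  {"delta_pos": [0, 0, -0.3], "rotation": [0, 0, 0], "fingers": -1},
  {"delta_pos": [0, 0, -0.3], "rotation": [0, 0, 0], "fingers": -1},
  {"delta_pos": [0, 0, -0.3], "rotation": [0, 0, 0], "fingers": -1},
  {"delta_pos": [0, 0, -0.3], "rotation": [0, 0, 0], "fingers": -1},
  {"delta_pos": [0, 0, 0], "rotation": [0, 0, 0], "fingers": -1},
  {"delta_pos": [0, 0, 0], "rotation": [0, 0, 0], "fingers": -1},
])

```text
time: 7.1
ee_pos: [0.5489, -0.1046, 0.1276]
eef_rot: [-0.128, -3.139, -0.0]
contact_force: [0.1, -0.2, 0.9]
finger_gap: 0.105
finger_force: 30.0
```

jog_arm([
  {"delta_pos": [0, 0, -0.1], "rotation": [0, 0, 0], "fingers": -1},
  {"delta_pos": [0, 0, -0.1], "rotation": [0, 0, 0], "fingers": -1},
  {"delta_pos": [0, 0, -0.1], "rotation": [0, 0, 0], "fingers": -1},
  {"delta_pos": [0, 0, 0], "rotation": [0, 0, 0], "fingers": -1},
])

```text
time: 7.5
ee_pos: [0.5486, -0.1045, 0.1184]
eef_rot: [-0.128, -3.138, -0.0]
contact_force: [0.6, -0.5, 0.4]
finger_gap: 0.099
finger_force: 30.0
```

jog_arm([
  {"delta_pos": [0, 0, -0.05], "rotation": [0, 0, 0], "fingers": -1},
  {"delta_pos": [0, 0, -0.05], "rotation": [0, 0, 0], "fingers": -1},
  {"delta_pos": [0, 0, 0], "rotation": [0, 0, 0], "fingers": -1},
])

```text
time: 7.8
ee_pos: [0.5492, -0.1046, 0.116]
eef_rot: [0.128, 3.138, 0.0]
contact_force: [0.2, 0.5, 3.0]
finger_gap: 0.101
finger_force: 30.0
```

jog_arm([
  {"delta_pos": [0, 0, -0.04], "rotation": [0, 0, 0], "fingers": -1},
  {"delta_pos": [0, 0, 0], "rotation": [0, 0, 0], "fingers": -1},
])

```text
time: 8.0
ee_pos: [0.55, -0.1048, 0.1159]
eef_rot: [0.128, 3.137, 0.0]
contact_force: [-2.0, 0.7, 11.9]
finger_gap: 0.102
finger_force: 30.0
```

The stick is on the bottom (11.9 N). I'll release it and retreat straight up.

jog_arm([
  {"delta_pos": [0, 0, 0.04], "rotation": [0, 0, 0], "fingers": -1},
  {"delta_pos": [0, 0, 0], "rotation": [0, 0, 0], "fingers": -0.6},
  {"delta_pos": [0, 0, 0], "rotation": [0, 0, 0], "fingers": -0.2},
  {"delta_pos": [0, 0, 0], "rotation": [0, 0, 0], "fingers": 0},
  {"delta_pos": [0, 0, 0], "rotation": [0, 0, 0], "fingers": 0},
  {"delta_pos": [0, 0, 0.3], "rotation": [0, 0, 0], "fingers": 0},
  {"delta_pos": [0, 0, 0.8], "rotation": [0, 0, 0], "fingers": 0},
  {"delta_pos": [0, 0, 0.9], "rotation": [0, 0, 0], "fingers": 0},
  {"delta_pos": [0, 0, 0.9], "rotation": [0, 0, 0], "fingers": 0},
  {"delta_pos": [0, 0, 0.9], "rotation": [0, 0, 0], "fingers": 0},
  {"delta_pos": [0, 0, 0.9], "rotation": [0, 0, 0], "fingers": 0},
  {"delta_pos": [0, 0, 0], "rotation": [0, 0, 0], "fingers": 0},
])

```text
time: 9.2
ee_pos: [0.5508, -0.1051, 0.2611]
eef_rot: [0.128, 3.132, -0.0]
contact_force: [0.2, -0.6, 0.3]
finger_gap: 0.499
finger_force: 0.0
```

Run:
```python
from workcell import robot
from h import *
s=robot.sense();state(s)
im=robot.get_image("scene");pickle.dump(im,open("pics/s4.pkl","wb"))
# dark stick pixels near the tube: compare with projections
print(proj(im,[[.549,-.1043,z] for z in(.08,.11,.149)]).round(1).tolist())
g=im["color"][:,:,:].astype(int).sum(2)
for v in range(196,226,4):
    row=g[v,255:282];d=np.where(row<200)[0];print(v,(d+255).tolist())
```

```text
t 9.2 tcp [ 0.5508 -0.1051  0.2611] z [ 6.7e-03 -5.0e-04 -1.0e+00] y [8.160e-02 9.967e-01 1.000e-04] yang deg 85.32 F [ 0.18 -0.58  0.26] gap 0.499 ff 0.0 q [-0.1   0.3   0.25  1.7  -0.08  1.14  1.67]
[[267.1, 225.5], [266.8, 215.9], [266.5, 202.9]]
196 []
200 []
204 [265, 266, 267]
208 [265, 266, 267, 268]
212 [266, 267, 268]
216 [266, 267, 268]
220 [266, 267, 268]
224 [266, 267, 268]
```

The stick stands upright in the tube, with its top at row ~203 as predicted. Next is the mould: move over it and turn the tool to close along x.

jog_arm([
  {"delta_pos": [-0.375, -0.668, 0], "rotation": [0, 0, -0.0381], "fingers": 0.3},
  {"delta_pos": [-0.375, -0.668, 0], "rotation": [0, 0, -0.0381], "fingers": 0.3},
  {"delta_pos": [-0.375, -0.668, 0], "rotation": [0, 0, -0.0381], "fingers": 0.3},
  {"delta_pos": [-0.375, -0.668, 0], "rotation": [0, 0, -0.0381], "fingers": 0.3},
  {"delta_pos": [-0.375, -0.668, 0], "rotation": [0, 0, -0.0381], "fingers": 0.3},
  {"delta_pos": [-0.375, -0.668, 0], "rotation": [0, 0, -0.0381], "fingers": 0.3},
  {"delta_pos": [-0.375, -0.668, 0], "rotation": [0, 0, -0.0381], "fingers": 0.3},
  {"delta_pos": [-0.375, -0.668, 0], "rotation": [0, 0, -0.0381], "fingers": 0.3},
  {"delta_pos": [-0.375, -0.668, 0], "rotation": [0, 0, -0.0381], "fingers": 0.3},
  {"delta_pos": [-0.375, -0.668, 0], "rotation": [0, 0, -0.0381], "fingers": 0.3},
  {"delta_pos": [-0.375, -0.668, 0], "rotation": [0, 0, -0.0381], "fingers": 0.3},
  {"delta_pos": [-0.375, -0.668, 0], "rotation": [0, 0, -0.0381], "fingers": 0.3},
])

```text
time: 10.45
ee_pos: [0.4129, -0.3454, 0.256]
eef_rot: [-2.166, -2.273, 0.0]
contact_force: [0.8, -0.2, 0.6]
finger_gap: 0.651
finger_force: 0.0
```

jog_arm([
  {"delta_pos": [0, 0, 0], "rotation": [0, 0, 0], "fingers": 0.3},
  {"delta_pos": [0, 0, 0], "rotation": [0, 0, 0], "fingers": 0.3},
  {"delta_pos": [0, 0, 0], "rotation": [0, 0, 0], "fingers": 0.3},
  {"delta_pos": [0, 0, 0], "rotation": [0, 0, 0], "fingers": 0.3},
])

```text
time: 10.85
ee_pos: [0.4145, -0.344, 0.2565]
eef_rot: [-2.158, -2.282, -0.001]
contact_force: [0.8, -0.2, 0.7]
finger_gap: 0.654
finger_force: 0.0
```

Run:
```python
from workcell import robot
from h import *
s=robot.sense();state(s)
im=robot.get_image("wrist");pickle.dump(im,open("pics/w5.pkl","wb"))
cv2.imwrite("pics/w5.png",cv2.resize(im["color"][:,:,::-1],(800,600)))
c,t=np.array([.416,-.3452]),.055
Rm=np.array([[np.cos(t),-np.sin(t)],[np.sin(t),np.cos(t)]])
P=[np.r_[c+Rm@[a,b],.17] for a,b in((.008,.04),(.008,-.04),(-.008,-.04),(-.008,.04))]
print((proj(im,P)*800/560).round(0).tolist(),(proj(im,[s["ee_pos"]])*800/560).round(0).tolist())
```

```text
t 10.85 tcp [ 0.4145 -0.344   0.2565] z [-2.e-04  6.e-04 -1.e+00] y [ 9.984e-01  5.570e-02 -2.000e-04] yang deg 3.19 F [ 0.84 -0.15  0.7 ] gap 0.654 ff 0.0 q [ 0.1   0.29  0.64  1.78 -0.19  1.13  0.86]
[[418.0, 248.0], [417.0, 370.0], [392.0, 370.0], [391.0, 248.0]] [[403.0, 377.0]]
```

View pics/w5.png

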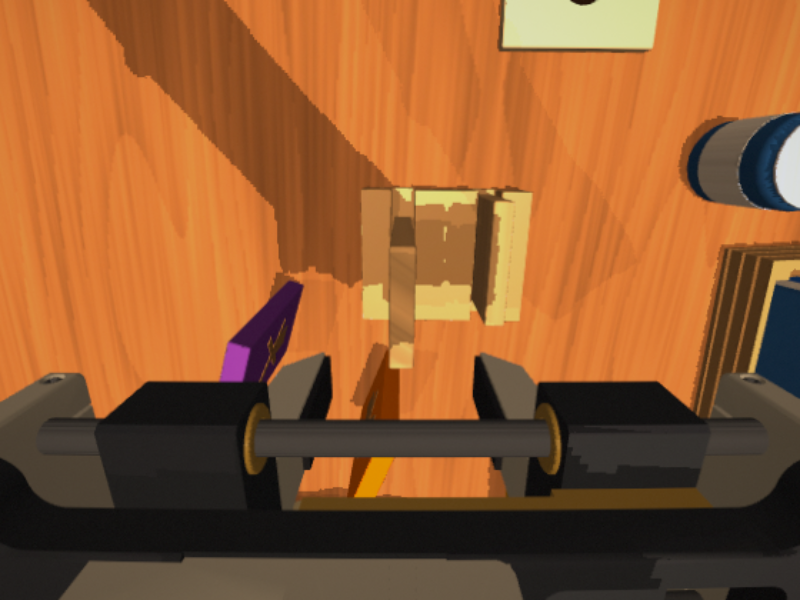

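The wrist view shows the mould's top edge at columns 388–413, rows 247–368, parallel to the pads and centred at x≈0.414. Purple (260,330) and orange (375,470) are clear of the fingers. Descending to grip.

jog_arm([
  {"delta_pos": [0, -0.03, -0.74], "rotation": [0, 0, 0], "fingers": 0.3},
  {"delta_pos": [0, 0, -0.74], "rotation": [0, 0, 0], "fingers": 0.3},
  {"delta_pos": [0, 0, -0.74], "rotation": [0, 0, 0], "fingers": 0.3},
  {"delta_pos": [0, 0, -0.74], "rotation": [0, 0, 0], "fingers": 0.3},
  {"delta_pos": [0, 0, -0.74], "rotation": [0, 0, 0], "fingers": 0.3},
  {"delta_pos": [0, 0, -0.74], "rotation": [0, 0, 0], "fingers": 0.3},
  {"delta_pos": [0, 0, 0], "rotation": [0, 0, 0], "fingers": 0},
  {"delta_pos": [0, 0, 0], "rotation": [0, 0, 0], "fingers": -0.5},
  {"delta_pos": [0, 0, 0], "rotation": [0, 0, 0], "fingers": -1},
  {"delta_pos": [0, 0, 0], "rotation": [0, 0, 0], "fingers": -1},
  {"delta_pos": [0, 0, 0], "rotation": [0, 0, 0], "fingers": -1},
  {"delta_pos": [0, 0, 0], "rotation": [0, 0, 0], "fingers": -1},
])

```text
time: 12.1
ee_pos: [0.4142, -0.3461, 0.124]
eef_rot: [2.161, 2.279, 0.001]
contact_force: [1.1, -0.2, -0.4]
finger_gap: 0.18
finger_force: 0.3
```

jog_arm([
  {"delta_pos": [0, 0, 0], "rotation": [0, 0, 0], "fingers": -1},
  {"delta_pos": [0, 0, 0], "rotation": [0, 0, 0], "fingers": -1},
  {"delta_pos": [0, 0, 0], "rotation": [0, 0, 0], "fingers": -1},
  {"delta_pos": [0, 0, 0.2], "rotation": [0, 0, 0], "fingers": -1},
  {"delta_pos": [0, 0, 0.4], "rotation": [0, 0, 0], "fingers": -1},
  {"delta_pos": [0, 0, 0.6], "rotation": [0, 0, 0], "fingers": -1},
  {"delta_pos": [0, 0, 0.8], "rotation": [0, 0, 0], "fingers": -1},
  {"delta_pos": [0, 0, 0.8], "rotation": [0, 0, 0], "fingers": -1},
  {"delta_pos": [0, 0, 0.8], "rotation": [0, 0, 0], "fingers": -1},
  {"delta_pos": [0, 0, 0.8], "rotation": [0, 0, 0], "fingers": -1},
  {"delta_pos": [0, 0, 0.7], "rotation": [0, 0, 0], "fingers": -1},
  {"delta_pos": [0, 0, 0.3], "rotation": [0, 0, 0], "fingers": -1},
])

```text
time: 13.3
ee_pos: [0.4142, -0.3467, 0.2881]
eef_rot: [2.16, 2.277, 0.001]
contact_force: [0.7, 0.1, -1.3]
finger_gap: 0.173
finger_force: 29.9
```

Gripped (16 mm, 30 N). Now I'll carry it to above the tray and tilt 0.35 rad about the stand's y axis.

jog_arm([
  {"delta_pos": [0.145, 0.5, 0], "rotation": [0, 0, 0], "fingers": -1},
  {"delta_pos": [0.29, 1, 0], "rotation": [0, 0, 0], "fingers": -1},
  {"delta_pos": [0.29, 1, 0], "rotation": [0.0006, -0.0111, 0], "fingers": -1},
  {"delta_pos": [0.29, 1, 0], "rotation": [0.0006, -0.0111, 0], "fingers": -1},
  {"delta_pos": [0.29, 1, 0], "rotation": [0.0006, -0.0111, 0], "fingers": -1},
  {"delta_pos": [0.29, 1, 0], "rotation": [0.0006, -0.0111, 0], "fingers": -1},
  {"delta_pos": [0.29, 1, 0], "rotation": [0.0006, -0.0111, 0], "fingers": -1},
  {"delta_pos": [0.29, 1, 0], "rotation": [0.0006, -0.0111, 0], "fingers": -1},
  {"delta_pos": [0.29, 1, 0], "rotation": [0.0006, -0.0111, 0], "fingers": -1},
  {"delta_pos": [0.29, 1, 0], "rotation": [0.0006, -0.0111, 0], "fingers": -1},
  {"delta_pos": [0.29, 1, 0], "rotation": [0.0006, -0.0111, 0], "fingers": -1},
  {"delta_pos": [0.29, 1, 0], "rotation": [0.0006, -0.0111, 0], "fingers": -1},
])

```text
time: 14.5
ee_pos: [0.5137, 0.0002, 0.2854]
eef_rot: [1.981, 2.088, 0.37]
contact_force: [0.5, -1.0, -0.8]
finger_gap: 0.169
finger_force: 29.9
```

jog_arm([
  {"delta_pos": [0.2, 0.7, 0], "rotation": [0, 0, 0], "fingers": -1},
  {"delta_pos": [0.13, 0.48, 0], "rotation": [0, 0, 0], "fingers": -1},
  {"delta_pos": [0, 0, 0], "rotation": [0, 0, 0], "fingers": -1},
  {"delta_pos": [0, 0, 0], "rotation": [0, 0, 0], "fingers": -1},
  {"delta_pos": [0, 0, 0], "rotation": [0, 0, 0], "fingers": -1},
  {"delta_pos": [0, 0, 0], "rotation": [0, 0, 0], "fingers": -1},
])

```text
time: 15.1
ee_pos: [0.5236, 0.0333, 0.2855]
eef_rot: [1.982, 2.087, 0.368]
contact_force: [0.3, 0.9, -1.8]
finger_gap: 0.174
finger_force: 29.9
```

Run:
```python
from workcell import robot
from h import *
s=robot.sense();state(s)
im=robot.get_image("scene");pickle.dump(im,open("pics/s6.pkl","wb"))
m=R.from_rotvec(s["eef_rot"]).as_matrix();p=s["ee_pos"]
o=p+.114*m[:,2];P=[o+a*m[:,1]+b*m[:,0] for a in(.008,-.008) for b in(.04,-.04)]
print("bottom origin",o.round(4));print((proj(im,P)-[225,95]).round(1).tolist())
cv2.imwrite("pics/c6.png",crop(im,225,95,150,200,3))
```

```text
t 15.1 tcp [0.5236 0.0333 0.2855] z [ 0.3416  0.0179 -0.9397] y [0.9385 0.0482 0.342 ] yang deg 2.94 F [ 0.25  0.88 -1.81] gap 0.174 ff 29.95 q [-0.48  0.01  0.29  2.04  0.07  0.75 -0.19]
bottom origin [0.5626 0.0354 0.1784]
[[112.5, 124.3], [77.2, 114.8], [114.5, 122.1], [79.7, 112.8]]
```

View pics/c6.png

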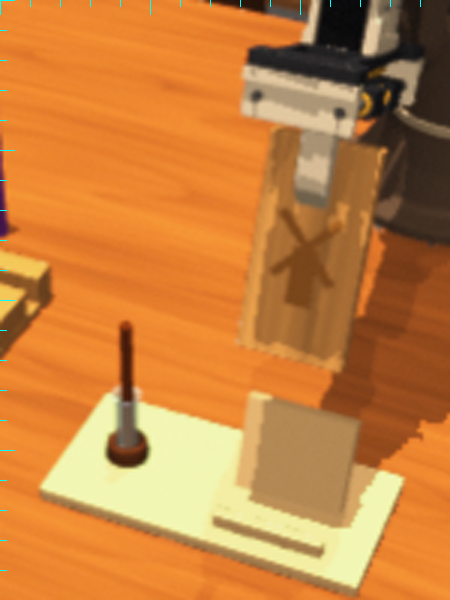

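The scene crop shows the stick upright in the tube and the mould tilted above the tray. Its lower corners are at (240,342) and (342,370), within 1 px of prediction. Lowering.

jog_arm([
  {"delta_pos": [0, 0, -0.4], "rotation": [0, 0, 0], "fingers": -1},
  {"delta_pos": [0, 0, -0.8], "rotation": [0, 0, 0], "fingers": -1},
  {"delta_pos": [0, 0, -0.8], "rotation": [0, 0, 0], "fingers": -1},
  {"delta_pos": [0, 0, -0.8], "rotation": [0, 0, 0], "fingers": -1},
  {"delta_pos": [0, 0, -0.8], "rotation": [0, 0, 0], "fingers": -1},
  {"delta_pos": [0, 0, -0.6], "rotation": [0, 0, 0], "fingers": -1},
  {"delta_pos": [0, 0, -0.4], "rotation": [0, 0, 0], "fingers": -1},
  {"delta_pos": [0, 0, -0.3], "rotation": [0, 0, 0], "fingers": -1},
  {"delta_pos": [0, 0, -0.2], "rotation": [0, 0, 0], "fingers": -1},
  {"delta_pos": [0, 0, 0], "rotation": [0, 0, 0], "fingers": -1},
  {"delta_pos": [0, 0, 0], "rotation": [0, 0, 0], "fingers": -1},
])

```text
time: 16.25
ee_pos: [0.5242, 0.0344, 0.1329]
eef_rot: [1.981, 2.088, 0.369]
contact_force: [0.3, -0.3, -0.9]
finger_gap: 0.176
finger_force: 29.9
```

jog_arm([
  {"delta_pos": [0, 0, -0.06], "rotation": [0, 0, 0], "fingers": -1},
  {"delta_pos": [0, 0, -0.05], "rotation": [0, 0, 0], "fingers": -1},
  {"delta_pos": [0, 0, 0], "rotation": [0, 0, 0], "fingers": -1},
])

```text
time: 16.55
ee_pos: [0.5239, 0.0345, 0.1293]
eef_rot: [1.981, 2.089, 0.369]
contact_force: [-0.7, -0.0, -1.2]
finger_gap: 0.176
finger_force: 29.9
```

jog_arm([
  {"delta_pos": [0, 0, -0.06], "rotation": [0, 0, 0], "fingers": -1},
  {"delta_pos": [0, 0, -0.06], "rotation": [0, 0, 0], "fingers": -1},
  {"delta_pos": [0, 0, -0.03], "rotation": [0, 0, 0], "fingers": -1},
  {"delta_pos": [0, 0, 0], "rotation": [0, 0, 0], "fingers": -1},
])

```text
time: 16.95
ee_pos: [0.5237, 0.0344, 0.1245]
eef_rot: [1.981, 2.089, 0.368]
contact_force: [-0.6, -0.8, -1.0]
finger_gap: 0.173
finger_force: 29.9
```

jog_arm([
  {"delta_pos": [0, 0, -0.03], "rotation": [0, 0, 0], "fingers": -1},
  {"delta_pos": [0, 0, 0], "rotation": [0, 0, 0], "fingers": -1},
])

```text
time: 17.15
ee_pos: [0.5239, 0.0344, 0.1238]
eef_rot: [1.981, 2.089, 0.369]
contact_force: [0.6, 0.2, -0.8]
finger_gap: 0.175
finger_force: 29.9
```

jog_arm([
  {"delta_pos": [0, 0, -0.04], "rotation": [0, 0, 0], "fingers": -1},
  {"delta_pos": [0, 0, 0], "rotation": [0, 0, 0], "fingers": -1},
])

```text
time: 17.35
ee_pos: [0.5241, 0.0345, 0.1235]
eef_rot: [1.981, 2.088, 0.37]
contact_force: [-7.0, -1.0, 15.6]
finger_gap: 0.174
finger_force: 30.0
```

On the tray floor (15.6 N). Easing up slightly, then going back toward the rest.

jog_arm([
  {"delta_pos": [0, 0, 0.04], "rotation": [0, 0, 0], "fingers": -1},
  {"delta_pos": [-0.06, -0.003, 0], "rotation": [0, 0, 0], "fingers": -1},
  {"delta_pos": [-0.06, -0.003, 0], "rotation": [0, 0, 0], "fingers": -1},
  {"delta_pos": [-0.06, -0.003, 0], "rotation": [0, 0, 0], "fingers": -1},
  {"delta_pos": [-0.06, -0.003, 0], "rotation": [0, 0, 0], "fingers": -1},
  {"delta_pos": [0, 0, 0], "rotation": [0, 0, 0], "fingers": -1},
])

```text
time: 17.95
ee_pos: [0.5164, 0.0341, 0.1238]
eef_rot: [1.981, 2.089, 0.369]
contact_force: [1.0, -0.3, 0.2]
finger_gap: 0.174
finger_force: 30.0
```

jog_arm([
  {"delta_pos": [-0.04, 0, 0], "rotation": [0, 0, 0], "fingers": -1},
  {"delta_pos": [0, 0, 0], "rotation": [0, 0, 0], "fingers": -1},
])

```text
time: 18.15
ee_pos: [0.5154, 0.0341, 0.1238]
eef_rot: [1.981, 2.089, 0.369]
contact_force: [0.1, -0.7, -0.0]
finger_gap: 0.171
finger_force: 30.0
```

jog_arm([
  {"delta_pos": [-0.04, 0, 0], "rotation": [0, 0, 0], "fingers": -1},
  {"delta_pos": [0, 0, 0], "rotation": [0, 0, 0], "fingers": -1},
])

```text
time: 18.35
ee_pos: [0.5143, 0.0341, 0.1239]
eef_rot: [1.981, 2.089, 0.369]
contact_force: [1.1, -0.2, -0.8]
finger_gap: 0.173
finger_force: 30.0
```

jog_arm([
  {"delta_pos": [-0.05, 0, 0], "rotation": [0, 0, 0], "fingers": -1},
  {"delta_pos": [0, 0, 0], "rotation": [0, 0, 0], "fingers": -1},
])

```text
time: 18.55
ee_pos: [0.5139, 0.0342, 0.1245]
eef_rot: [1.979, 2.088, 0.371]
contact_force: [4.4, 0.0, -2.2]
finger_gap: 0.173
finger_force: 30.0
```

Touching the rest (4.4 N). Press down slightly and release.

jog_arm([
  {"delta_pos": [0, 0, -0.03], "rotation": [0, 0, 0], "fingers": -1},
  {"delta_pos": [0, 0, 0], "rotation": [0, 0, 0], "fingers": -1},
  {"delta_pos": [0, 0, 0], "rotation": [0, 0, 0], "fingers": -0.5},
  {"delta_pos": [0, 0, 0], "rotation": [0, 0, 0], "fingers": -0.3},
  {"delta_pos": [0, 0, 0], "rotation": [0, 0, 0], "fingers": -0.1},
  {"delta_pos": [0, 0, 0], "rotation": [0, 0, 0], "fingers": -0.1},
  {"delta_pos": [0, 0, 0], "rotation": [0, 0, 0], "fingers": -0.1},
  {"delta_pos": [0, 0, 0], "rotation": [0, 0, 0], "fingers": -0.1},
])

```text
time: 19.35
ee_pos: [0.5126, 0.0341, 0.1228]
eef_rot: [1.981, 2.089, 0.368]
contact_force: [0.7, 0.1, 0.3]
finger_gap: 0.446
finger_force: 0.0
```

jog_arm([
  {"delta_pos": [-0.07, 0, 0.19], "rotation": [0, 0, 0], "fingers": -0.1},
  {"delta_pos": [-0.14, -0.01, 0.38], "rotation": [0, 0, 0], "fingers": -0.1},
  {"delta_pos": [-0.21, -0.01, 0.56], "rotation": [0, 0, 0], "fingers": -0.1},
  {"delta_pos": [-0.28, -0.01, 0.76], "rotation": [0, 0, 0], "fingers": -0.1},
  {"delta_pos": [-0.28, -0.01, 0.76], "rotation": [0, 0, 0], "fingers": -0.1},
  {"delta_pos": [-0.28, -0.01, 0.76], "rotation": [0, 0, 0], "fingers": -0.1},
  {"delta_pos": [-0.28, -0.01, 0.76], "rotation": [0, 0, 0], "fingers": -0.1},
  {"delta_pos": [-0.1, 0, 0.5], "rotation": [0, 0, 0], "fingers": -0.1},
  {"delta_pos": [0, 0, 0], "rotation": [0, 0, 0], "fingers": -0.1},
  {"delta_pos": [0, 0, 0], "rotation": [0, 0, 0], "fingers": -0.1},
  {"delta_pos": [0, 0, 0], "rotation": [0, 0, 0], "fingers": -0.1},
])

```text
time: 20.45
ee_pos: [0.4631, 0.0321, 0.2621]
eef_rot: [1.981, 2.089, 0.367]
contact_force: [1.1, 0.3, 0.5]
finger_gap: 0.449
finger_force: 0.0
```

Run:
```python
from workcell import robot
from h import *
s=robot.sense();state(s)
im=robot.get_image("scene");pickle.dump(im,open("pics/s7.pkl","wb"))
th=.314;t=.0541;Rz=np.array([[np.cos(t),-np.sin(t),0],[np.sin(t),np.cos(t),0],[0,0,1]]);f=np.array([.5468,-.0201,0])
mx=np.array([np.cos(th),0,np.sin(th)]);mz=np.array([-np.sin(th),0,np.cos(th)])
P=[f+Rz@(np.array([0,.055,.014])+a*mx+b*np.array([0,1,0])+c*mz) for c in(.16,0) for a in(.016,) for b in(.04,-.04)]
print(((proj(im,P)-[225,145]+.5)*4).round(0).tolist())
cv2.imwrite("pics/c7.png",crop(im,225,145,150,150,4))
```

```text
t 20.45 tcp [0.4631 0.0321 0.2621] z [ 0.3405  0.018  -0.9401] y [0.9388 0.0499 0.3409] yang deg 3.04 F [1.14 0.29 0.53] gap 0.449 ff 0.0 q [-0.55 -0.09  0.3   2.19  0.14  0.7  -0.29]
[[485.0, 249.0], [350.0, 214.0], [437.0, 500.0], [310.0, 462.0]]
```

View pics/c7.png

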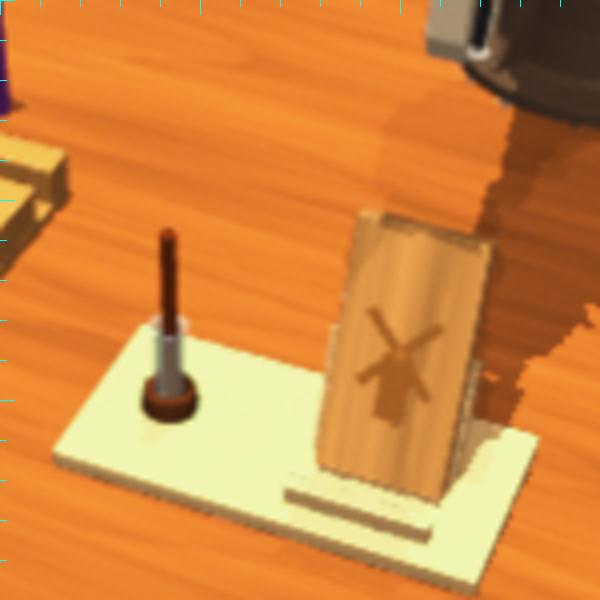

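The picture shows the mould leaning on the rest on its lower edge, with corners at (438,502) and (318,468) against a predicted (437,500) and (310,462). The stick is upright in the tube and the gripper is clear. Handing in.

```bash
python3 -c "
from workcell import robot
print(robot.job_done())"
```

```text
the job is handed in; nothing more can be done
None
```

I handed the job in at about 20 s: the cinnamon stick stands on the bottom of the tube and the tall mould leans back against the middle of the rest, matching the predicted corners to a few millimetres; the system returned no verdict.

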